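Roll two vials onto the line of the laying-out mat

ROBOT

A 6-joint arm with a two-finger parallel gripper is mounted at the origin on a cart in front of the work surface, level with it; the furniture and walls round the work are solid. World frame = base frame: x ahead of the robot, y to its left, z up, the work surface at z = 0. Lengths are in m, angles in rad, forces in N, time in s.
With the tool pointing down it reaches from about 0.35 to 0.775 m from the base axis. Payload 7.3 kg.
Tool frame: the origin (TCP) lies at the centre of the arm's flange, where the gripper is bolted on; the fingertips stand 178 mm ahead of it and the grasp point (between the pads) lies 159 mm ahead of it; z points along the fingers, y is the line along which they close (so a half turn about z gives the same grasp; the last joint's range is limited). The gripper opens to 92 mm and grips with 3 to 60 N. Pads are 19 mm wide; open, the fingers measure 130 mm over their backs; the gripper's body (75 mm by 190 mm) begins 47 mm behind the grasp point.
Start: joints at [-1.311, 0.342, 1.524, -0, 1.275, -0.146], TCP at [0.207, -0.482, 0.405] pointing down, gripper open.
Joint ranges: [-2.53, 2.53], [-0.77, 2.02], [0.04, 2.7], [-1, 4.14], [0.28, 2.66], [-3.11, 3.11]. Speed limits (rad/s): [2.57, 2.57, 3.14, 3.14, 3.14, 3.14].

INTERFACE

Orientations are given as [roll, pitch, yaw] about the fixed x, y, z axes, in that order (R = Rz(yaw) Ry(pitch) Rx(roll)).
In Python, from cell import telemetry, vision, ticket gives the robot as it stands.
- The arm moves only by the shell command python3 -m crank 'ROWS' [FORCE]. ROWS is JSON, a list of rows, each a list of 5 numbers: the gripper command: -1 is shut, 1 is fully open, values between are in proportion, then the shift along the tool's x, y, z in mm, then the turn about the tool's z in rad. In form: [[fingers, dx, dy, dz, roll], ...]. A call has 1 to 12 rows; each row is the pose to reach, as a shift and turn from the pose commanded when the call began, along the tool's axes at that moment; what a row does not reach only later rows make up. A row lasts 1/12 s, in which the tool goes at most 41.7 mm and 7.16 degrees, less where a joint would pass 70% of its speed; a pose out of reach is approached as far as the arm can. A call with a gripper value outside its range is refused whole. The fingers move at their own pace and stop on an object; FORCE is the grip in N (left out, the last holds). Time passes only in rows, so rows that repeat a pose let the fingers close. It gives the time, the measured TCP pose, the force, the opening and the grip force at its end, in the units of the state.
- telemetry.observe(): the state, without advancing time (a new reading comes with each control period).
- vision.read_camera(name): name is "scene" or "top" or "wrist"; returns (picture, depth): 480x640x3 uint8, red, green, blue; 480x640 float32, m along the optical axis (not along the pixel's ray), 0 where there is no reading.
- vision.get_calibration(name): a dict with "camera_matrix" (3x3 intrinsics, pixels), "rvec" (rotation vector, rad) and "tvec" (3), from world to camera coordinates, as OpenCV has them. Camera axes: x right, y down, z forward; pixel columns grow to the right and rows downward; lengths in m; the calibration is good to about 2 mm. A picture is of the moment at which its call begins: read the wrist's pose just before it. get_calibration takes no time and is no camera call; for the wrist camera it gives the pose at the moment of the call.
- ticket.hand_in(): hands the job in; it is judged then, once.
The state is a dict: "time": time; "qpos": joint angles; "qvel": joint speeds; "joint_efforts": joint torques, N m; "tool_pos": TCP position; "tool_rot": TCP orientation; "contact_force": force on the tool from outside, world axes, zero at the start; "torque": the same for the moment, N m; "opening": finger opening in m; "grip_force": force on a finger pad.
Only numpy, scipy, OpenCV 4.12 (cv2) and the standard library are available. Lean on these libraries where they do the work, as an engineer would, in place of code of your own. Each camera call takes 0.05 s, during which the arm holds its last target. There are 200 camera calls.

TASK

Two small vials lie on their sides on the light grey mat, one on either side of the dark line. Push each with the fingertips so that it rolls over the mat and comes to rest centred on the line and lying along it; finish one before you begin the other, in whichever order. Do not pick the vials up or drag them without rolling, and leave the standing vial and the lens mount on the mat where they are.

Things in the scene. Friction and masses are not known exactly. Their poses are not given: they have to be found in the camera images.
- mat: Light grey mat fixed to the bench, 240 x 220 x 3 mm; origin at the centre of its underside (bench level), z up, turned up to 0.35 rad. A dark line, 3 mm wide, 204 mm long, crosses its centre along the mat's own y axis; the vials roll along the mat's own x axis (away from the robot). The mat brakes rolling: a vial let go at 50 mm/s rolls on by only a few mm.
- line_mid (a point): Middle of the dark line, on the mat's top surface (3 mm above the bench); axes as the mat's.
- vial_a: Amber vial, white cap, 52 mm long, body 23 mm in diameter and 46 mm long, cap 20.4 mm wide, 24 to 39 g, lying on the mat 50 to 65 mm from the line (either side), nearly parallel to it. Origin at the centre of its bottom end, on its axis; own z runs along it to the cap (towards the robot's right); own y points up at the start and turns as it rolls. Smooth: a finger slides over it easily.
- vial_b: The same kind of vial with a black cap, lying on the other side of the line. Same axes. Along the line, the middles of the two vials are about 95 mm apart, so that they end up end to end with a gap.
- vial_a_mid (a point): Point on the axis of vial_a half way along its glass body (23 mm from the bottom end); 14.5 mm above the bench while the vial lies on the mat.
- vial_b_mid (a point): The same point of vial_b.
- vial_up: A third such vial, white cap, 23 mm in diameter and 52 mm tall, standing upright at a corner of the mat beyond the line; loose. Origin at the centre of its underside. Not to be disturbed.
- lens: Black lens mount, 21 x 36 x 31 mm tall, standing at the opposite corner of the mat on the robot's side; loose. Origin at the centre of its underside. Not to be disturbed.
Mind the look-alikes: they are no part of the job. Leave any green or purple look-alike of the vial_b alone.

How it is judged:
On the way, in this order (a step that is already met when the one before it is completed fails the run):
1. one vial rolls: it has turned half over on its way (angle between any of vial_a, vial_b's own y axis and vertical above 2.4 rad).
2. one vial rests on the line (((x of vial_a_mid in the frame of mat between -0.006 and 0.006 m and y of vial_a_mid in the frame of mat between -0.09 and 0.09 m and angle between the z axis of vial_a and the y axis of mat, either way round below 0.2 rad and height (world z) of vial_a_mid below 0.0185 m and linear speed of vial_a below 0.01 m/s) or (x of vial_b_mid in the frame of mat between -0.006 and 0.006 m and y of vial_b_mid in the frame of mat between -0.09 and 0.09 m and angle between the z axis of vial_b and the y axis of mat, either way round below 0.2 rad and height (world z) of vial_b_mid below 0.0185 m and linear speed of vial_b below 0.01 m/s))), for 0.2 s.
3. with one vial on the line, the other rolls: it has turned half over on its way ((((x of vial_a_mid in the frame of mat between -0.006 and 0.006 m and y of vial_a_mid in the frame of mat between -0.09 and 0.09 m and angle between the z axis of vial_a and the y axis of mat, either way round below 0.2 rad and height (world z) of vial_a_mid below 0.0185 m and linear speed of vial_a below 0.01 m/s) and angle between vial_b's own y axis and vertical above 2.4 rad) or ((x of vial_b_mid in the frame of mat between -0.006 and 0.006 m and y of vial_b_mid in the frame of mat between -0.09 and 0.09 m and angle between the z axis of vial_b and the y axis of mat, either way round below 0.2 rad and height (world z) of vial_b_mid below 0.0185 m and linear speed of vial_b below 0.01 m/s) and angle between vial_a's own y axis and vertical above 2.4 rad))).
At the end, for the whole second after the job is handed in: Both vials lie at rest on the mat along the line: the middle of each within 6 mm of the line and its axis within 0.2 rad of it (x of vial_a_mid in the frame of mat between -0.006 and 0.006 m and y of vial_a_mid in the frame of mat between -0.09 and 0.09 m and angle between the z axis of each of vial_a, vial_b and the y axis of mat, either way round below 0.2 rad and height (world z) of each of vial_a_mid, vial_b_mid below 0.0185 m and linear speed of each of vial_a, vial_b below 0.01 m/s and x of vial_b_mid in the frame of mat between -0.006 and 0.006 m and y of vial_b_mid in the frame of mat between -0.09 and 0.09 m); the robot touches nothing.
It fails at once if vial_a is lifted, climbs or is stood up (its axis more than 8 mm above its lying height) (height (world z) of vial_a_mid above 0.0225 m).
It fails at once if vial_b is lifted, climbs or is stood up (its axis more than 8 mm above its lying height) (height (world z) of vial_b_mid above 0.0225 m).
It fails at once if the standing vial is shifted by more than 10 mm or tipped (distance of vial_up from where it was at the start of the episode above 0.01 m or angle between vial_up's own z axis and vertical above 0.3 rad).
It fails at once if the lens mount is shifted by more than 10 mm or tipped (distance of lens from where it was at the start of the episode above 0.01 m or angle between lens's own z axis and vertical above 0.3 rad).
It also fails if it takes over 64 s, if anything falls off the work surface, if the arm or the gripper's body presses on something with over 40 N, if the wrist force passes 120 N, or if a joint passes its speed limit or range.

## Working session

There is one attempt and no reset: what is moved stays moved. The work goes in short steps, Python scripts to look and compute and a shell command to move; the robot and the scene stay as the last step left them, time stands still between calls to the robot, and variables do not carry over. Pictures are saved under pics/ and viewed, at most 10 in all, crops included, and the job is handed in when it is done.

```bash
mkdir -p pics; ls
cat > h.py <<'E'
import numpy as np, cv2
from cell import telemetry, vision, ticket
def cal(n):
    c=vision.get_calibration(n);K=np.array(c["camera_matrix"],float);R=cv2.Rodrigues(np.array(c["rvec"],float))[0];t=np.array(c["tvec"],float).ravel();return K,R,t
def ray(n,uv,z,c=None):
    K,R,t=c or cal(n);uv=np.atleast_2d(np.array(uv,float))
    d=(R.T@np.linalg.inv(K)@np.c_[uv,np.ones(len(uv))].T).T;o=-R.T@t
    return o+d*((z-o[2])/d[:,2])[:,None]
E
python3 - <<'E'
from h import *
s=telemetry.observe();print(s)
for n in("top","scene"):
    p,d=vision.read_camera(n);cv2.imwrite(f"pics/{n}0.png",p[:,:,::-1]);np.savez(f"{n}0.npz",p=p,d=d)
    K,R,t=cal(n);print(n,K[0],-R.T@t,R[2])
E
```

```text
pics
{'time': 0.0, 'qpos': array([-1.31101157e+00,  3.42733133e-01,  1.52502478e+00,  2.19672430e-06,
        1.27537088e+00, -1.46002981e-01]), 'qvel': array([ 0.00023202, -0.00064647,  0.000275  ,  0.00077783,  0.00035177,
        0.00073585]), 'joint_efforts': array([ 1.36759852e-03, -4.31240237e+01, -2.44217795e+01,  7.19327736e-02,
        5.60179283e-02, -1.36784188e-04]), 'tool_pos': array([ 0.20722494, -0.48222856,  0.40403663]), 'tool_rot': array([-3.14007316e+00, -2.25564093e-04,  4.05786923e-01]), 'contact_force': array([-0.07812676, -0.63272043, -0.03048104]), 'torque': array([0.00755573, 0.00559918, 0.05031942]), 'grip_force': 0.0, 'opening': 0.09180549838389972}
top [567.28601966   0.         324.02461149] [0.40742238 0.23297108 1.05937515] [ 0.07781675  0.02402579 -0.99667814]
scene [604.66521641   0.         323.01740199] [ 0.742291   -0.16373871  0.74744562] [-0.30319272  0.47010793 -0.82889849]
```

View pics/top0.png

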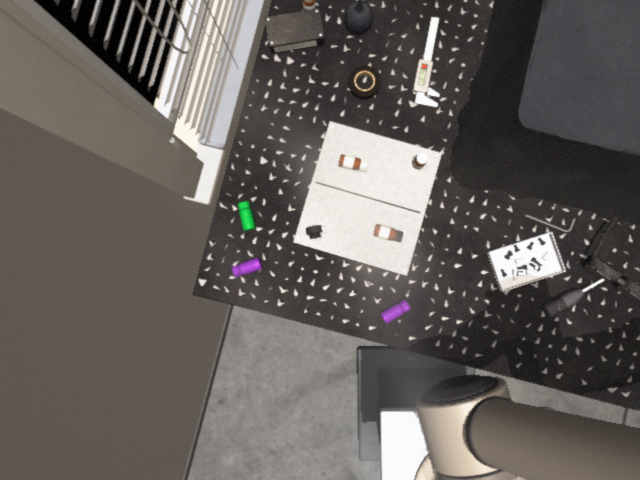

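The top view shows the mat with corners near (330,122), (441,152), (408,274) and (294,242), and the line running from (316,183) to (420,212). Candidates for vial_b are the black-capped amber vial on the mat (388,233), a green one (247,216), and purple ones (246,268) and (396,312). The amber one on the mat fits the description. The white-capped vial at (352,163) is vial_a, the standing vial is at (420,160), and the lens is at (314,231).

```bash
cat > meas.py <<'E'
from h import *
def measure(n,p,verbose=True):
    c=cal(n);hsv=cv2.cvtColor(p,cv2.COLOR_RGB2HSV)
    m=((hsv[...,1]<40)&(hsv[...,2]>150)).astype(np.uint8)
    m=cv2.morphologyEx(m,cv2.MORPH_CLOSE,np.ones((9,9)));m=cv2.morphologyEx(m,cv2.MORPH_OPEN,np.ones((15,15)))
    cs=cv2.findContours(m,0,2)[0]
    w=[ (ray(n,k[:,0],.003,c)[:,:2]).astype(np.float32) for k in cs]
    w=[k for k in w if len(k)>20 and abs(cv2.contourArea(cv2.convexHull(k))-.0528)<.012]
    hull=cv2.convexHull(w[0]);r=cv2.minAreaRect(hull)
    M=np.array(r[0]);b=cv2.boxPoints(r);print(n,"mat",M,r[1:])
    # line
    inside=cv2.erode(m,np.ones((9,9)))
    # yaw of mat x-axis: candidate edge dir nearest world x
    e=[b[1]-b[0],b[2]-b[1]];a=[(np.arctan2(v[1],v[0])+np.pi/4)%(np.pi/2)-np.pi/4 for v in e];yaw=np.mean(a)
    g=hsv[...,2];ys,xs=np.nonzero((g<130)&(inside>0)&(hsv[...,1]<90));q=ray(n,np.c_[xs,ys],.003,c)[:,:2]-M
    Rm=np.array([[np.cos(yaw),-np.sin(yaw)],[np.sin(yaw),np.cos(yaw)]]);q=q@Rm
    k=(abs(q[:,0])<.012)&(abs(q[:,1])<.1);q=q[k]
    if len(q)>20:
        f=np.polyfit(q[:,1],q[:,0],1);f=np.polyfit(*q[abs(q[:,0]-np.polyval(f,q[:,1]))<.004][:,::-1].T,1);print("line offset,slope",f[::-1],len(q))
        M=M+Rm@[f[1],0];yaw-=f[0]
    print("yaw",yaw,"mid",M)
    return M,yaw
def amber(n,p,M,yaw,z=.0145):
    c=cal(n);hsv=cv2.cvtColor(p,cv2.COLOR_RGB2HSV)
    m=(((hsv[...,0]<20)&(hsv[...,1]>70))).astype(np.uint8)
    m=cv2.morphologyEx(m,cv2.MORPH_CLOSE,np.ones((11,11)))
    Rm=np.array([[np.cos(yaw),-np.sin(yaw)],[np.sin(yaw),np.cos(yaw)]])
    for k in cv2.findContours(m,0,2)[0]:
        if cv2.contourArea(k)<60: continue
        q=(ray(n,k[:,0],z,c)[:,:2]-M)@Rm
        if abs(q.mean(0)).max()>.12: continue
        r=cv2.minAreaRect(q.astype(np.float32));print("amber px",cv2.minAreaRect(k)[0],"mat xy",np.round(r[0],4),"size",np.round(r[1],4),"ang",r[2], "world",np.round(M+Rm@r[0],4))
E
python3 - <<'E'
from meas import *
for n in("top","scene"):
    p=np.load(f"{n}0.npz")["p"]
    try:
        M,y=measure(n,p);amber(n,p,M,y)
    except Exception as e: print(n,repr(e))
p=np.load("top0.npz")["p"];a=cv2.resize(p[110:280,280:450],(400,400))
q=np.load("scene0.npz")["p"];cv2.imwrite("pics/c1.png",np.hstack([a,cv2.resize(q,(400,300))[np.minimum(np.arange(400),299)]])[:,:,::-1])
E
```

```text
top mat [0.53714967 0.17799358] ((0.23223529756069183, 0.26073017716407776), 74.25386047363281)
yaw -0.27482188 mid [0.53714967 0.17799358]
amber px (385.19573974609375, 231.87367248535156) mat xy [-0.0505 -0.0479] size [0.0388 0.0187] ang 87.66841888427734 world [0.4755 0.1456]
amber px (349.3536376953125, 161.68292236328125) mat xy [0.0588 0.0497] size [0.0204 0.039 ] ang 2.6650071144104004 world [0.6072 0.2099]
scene mat [0.53821069 0.17782183] ((0.23493443429470062, 0.25687938928604126), 74.98114776611328)
line offset,slope [0.00471918 0.03767525] 184
yaw -0.2998036597910608 mid [0.54276867 0.17659892]
amber px (336.60699462890625, 381.2879638671875) mat xy [ 0.0908 -0.0743] size [0.0207 0.0231] ang 46.60530471801758 world [0.6076 0.0788]
amber px (389.79010009765625, 302.4889831542969) mat xy [0.0521 0.0539] size [0.0229 0.043 ] ang 3.2376840114593506 world [0.6085 0.2127]
amber px (283.3916320800781, 290.5794982910156) mat xy [-0.0554 -0.0464] size [0.0239 0.0416] ang 0.8169518113136292 world [0.4761 0.1486]
```

View pics/c1.png

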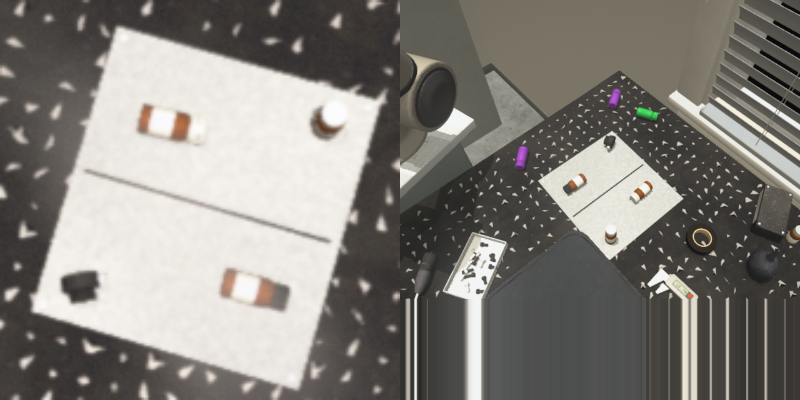

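The left crop confirms vial_a (white cap, beyond the line) and vial_b (black cap, near side). The lens is at lower left and the standing vial at upper right. The mat outline picked up bench chips, so I'll fit the line itself instead.

```bash
cat > line.py <<'E'
from meas import *
def line(n,p,roi):
    g=cv2.cvtColor(p,cv2.COLOR_RGB2GRAY);bh=cv2.morphologyEx(g,cv2.MORPH_BLACKHAT,np.ones((7,7)))
    x0,x1,y0,y1=roi;k=np.zeros_like(g);k[y0:y1,x0:x1]=1
    bright=cv2.erode(cv2.morphologyEx((g>140).astype(np.uint8),cv2.MORPH_CLOSE,np.ones((9,9))),np.ones((3,3)))
    m=((bh>25)&(k>0)&(bright>0)).astype(np.uint8)
    nn,l,st,_=cv2.connectedComponentsWithStats(m,connectivity=8)
    best=max(range(1,nn),key=lambda i:np.hypot(st[i,2],st[i,3]))
    ys,xs=np.nonzero(l==best);c=cal(n);q=ray(n,np.c_[xs,ys],.003,c)[:,:2]
    w=bh[ys,xs].astype(float);f=cv2.fitLine(q.astype(np.float32),2,0,.001,.001).ravel();d=f[:2]*np.sign(f[1])
    t=(q-f[2:])@d;M=f[2:]+d*(t.max()+t.min())/2;yaw=np.arctan2(-d[0],d[1])
    print(n,"line mid",M.round(4),"yaw",round(yaw,4),"len",np.ptp(t).round(4));return M,yaw
E
python3 - <<'E'
from line import *
for n,roi in(("top",(295,440,125,270)),("scene",(230,450,220,400))):
    p=np.load(f"{n}0.npz")["p"];M,y=line(n,p,roi);amber(n,p,M,y)
E
```

```text
top line mid [0.542 0.177] yaw -0.2983 len 0.2041
amber px (385.19573974609375, 231.87367248535156) mat xy [-0.0543 -0.0495] size [0.0388 0.0187] ang 89.01546478271484 world [0.4755 0.1456]
amber px (349.3536376953125, 161.68292236328125) mat xy [0.0527 0.0506] size [0.0204 0.039 ] ang 4.012060642242432 world [0.6072 0.2099]
scene line mid [0.5429 0.177 ] yaw -0.2998 len 0.204
amber px (336.60699462890625, 381.2879638671875) mat xy [ 0.0908 -0.0746] size [0.0207 0.0231] ang 46.60581970214844 world [0.6076 0.0788]
amber px (389.79010009765625, 302.4889831542969) mat xy [0.0521 0.0535] size [0.0229 0.043 ] ang 3.238201856613159 world [0.6085 0.2127]
amber px (283.3916320800781, 290.5794982910156) mat xy [-0.0554 -0.0468] size [0.0239 0.0416] ang 0.8174698948860168 world [0.4761 0.1486]
```

Both views agree: line middle at (0.5425, 0.177), yaw -0.299. vial_b is at mat (-0.055, -0.048) and vial_a at (0.0525, 0.052). I'll push vial_b first, with shut fingers used as a roughly 38 mm wide face along the line. I start with the approach above it.

```bash
python3 -m crank '[[-1,40,-30,0,0.12],[-1,80,-60,0,0.24],[-1,110,-95,0,0.36],[-1,140,-130,0,0.48],[-1,170,-165,0,0.6],[-1,200,-200,0,0.705],[-1,227,-230,0,0.705],[-1,254,-260,0,0.705],[-1,280,-290,0,0.705],[-1,300,-315,0,0.705],[-1,300,-315,0,0.705]]'
cat > goal.py <<'E'
import sys
from h import *
# goal.py matx maty tipz -> tool shifts (mm), roll
M=np.array([.5425,.177]);yaw=-.299
def rot(a):return np.array([[np.cos(a),-np.sin(a)],[np.sin(a),np.cos(a)]])
s=telemetry.observe();ty=s["tool_rot"][2];P=s["tool_pos"]
print("t",s["time"],"tcp",P.round(4),"rot",s["tool_rot"].round(3),"F",s["contact_force"].round(1),"tip mat",(rot(yaw).T@(P[:2]-M)).round(4),"tipz",round(P[2]-.178,4),"open",round(s["opening"],4),"q6",s["qpos"][5].round(2))
if len(sys.argv)>3:
    x,y,z=map(float,sys.argv[1:4]);d=M+rot(yaw)@[x,y]-P[:2];e=rot(ty).T@d
    print("dx,dy,dz mm",round(e[0]*1e3,1),round(-e[1]*1e3,1),round((P[2]-.178-z)*1e3,1),"roll",round(ty-yaw,4))
E
python3 goal.py -.105 -.048 .1
```

```text
time: 1.02
tool_pos: [0.3585, -0.0717, 0.4047]
tool_rot: [-3.141, 0.0, -0.298]
contact_force: [0.6, -0.7, 0.3]
opening: 0.0235
grip_force: 0.0
t 1.0167 tcp [ 0.3585 -0.0717  0.4047] rot [-3.141  0.    -0.298] F [ 0.6 -0.7  0.3] tip mat [-0.1026 -0.2919] tipz 0.2267 open 0.0235 q6 1.46
dx,dy,dz mm -2.2 -243.9 126.7 roll 0.0007
```

```bash
python3 -m crank '[[-1,-1,-40,10,0],[-1,-2,-80,20,0],[-1,-2,-120,40,0],[-1,-2,-160,60,0],[-1,-2,-200,90,0],[-1,-2,-235,115,0],[-1,-2,-244,127,0],[-1,-2,-244,127,0]]'
python3 goal.py -.105 -.048 .009
python3 - <<'E'
from h import *
p,d=vision.read_camera("scene");q,_=vision.read_camera("wrist");cv2.imwrite("pics/s1.png",np.hstack([cv2.resize(p[180:420,160:480],(400,300)),cv2.resize(q,(400,300))])[:,:,::-1])
E
```

```text
time: 1.68
tool_pos: [0.428, 0.1621, 0.2738]
tool_rot: [3.139, 0.006, -0.296]
contact_force: [-2.1, -1.8, -0.6]
opening: 0.0001
grip_force: 0.0
t 1.6833 tcp [0.428  0.1621 0.2738] rot [ 3.139  0.006 -0.296] F [-2.1 -1.8 -0.6] tip mat [-0.105  -0.0479] tipz 0.0958 open 0.0001 q6 2.06
dx,dy,dz mm -0.0 0.1 86.8 roll 0.0033
```

View pics/s1.png

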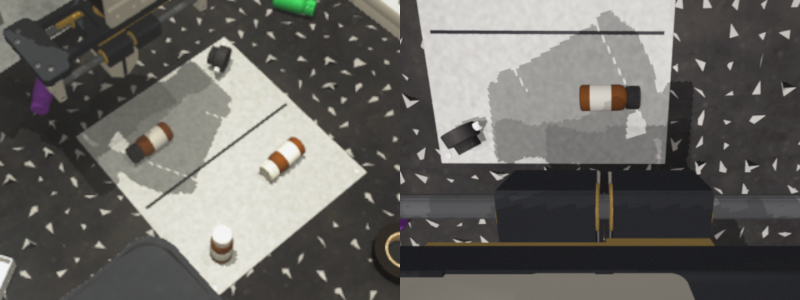

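The wrist view (right) shows the shut fingers, at about (605,205), lined up with vial_b's body at (604,97), parallel to the line. Next I descend.

```bash
python3 -m crank '[[-1,0,0,30,0],[-1,0,0,60,0],[-1,0,0,78,0],[-1,0,0,86,0],[-1,0,0,86,0],[-1,0,0,86,0]]'
python3 goal.py -.021 -.048 .009
```

```text
time: 2.28
tool_pos: [0.429, 0.1587, 0.1927]
tool_rot: [-3.141, -0.001, -0.3]
contact_force: [-0.0, -0.0, 0.3]
opening: 0.0003
grip_force: 0.0
t 2.2833 tcp [0.429  0.1587 0.1927] rot [-3.141e+00 -1.000e-03 -3.000e-01] F [-0.  -0.   0.3] tip mat [-0.103  -0.0509] tipz 0.0147 open 0.0003 q6 2.06
dx,dy,dz mm 82.0 -3.0 5.7 roll -0.0012
```

```bash
python3 -m crank '[[-1,0,-3,5,0],[-1,0,-3,5,0],[-1,4,-3,5,0],[-1,8,-3,5,0],[-1,12,-3,5,0],[-1,16,-3,5,0],[-1,20,-3,5,0],[-1,24,-3,5,0],[-1,28,-3,5,0],[-1,32,-3,5,0],[-1,36,-3,5,0],[-1,36,-3,5,0]]'
cat > look.py <<'E'
import sys
from h import *
from meas import amber
M=np.array([.5425,.177])
for n in sys.argv[1:]:
    p,_=vision.read_camera(n);print(n);amber(n,p,M,-.299);np.save(f"last_{n}.npy",p)
E
python3 look.py top scene
python3 goal.py -.021 -.048 .009
```

```text
time: 3.28
tool_pos: [0.4647, 0.1513, 0.1867]
tool_rot: [-3.141, -0.001, -0.3]
contact_force: [0.3, 0.3, -0.2]
opening: 0.0002
grip_force: 0.0
top
amber px (349.3536376953125, 161.68292236328125) mat xy [0.0522 0.0505] size [0.0204 0.039 ] ang 4.050316333770752 world [0.6072 0.2099]
scene
amber px (336.1846008300781, 381.0230407714844) mat xy [ 0.0905 -0.0748] size [0.0212 0.0238] ang 42.82685852050781 world [0.6069 0.0788]
amber px (389.79010009765625, 302.4889831542969) mat xy [0.0525 0.0536] size [0.0229 0.043 ] ang 3.1916399002075195 world [0.6085 0.2127]
amber px (289.4228515625, 297.1040344238281) mat xy [-0.0403 -0.0466] size [0.041  0.0274] ang 83.92912292480469 world [0.4903 0.1444]
t 3.3833 tcp [0.4639 0.1514 0.1866] rot [ 3.141  0.    -0.299] F [ 0.1 -0.7 -0.2] tip mat [-0.0676 -0.0476] tipz 0.0086 open 0.0006 q6 2.03
dx,dy,dz mm 46.6 0.4 -0.4 roll -0.0004
```

```bash
python3 -m crank '[[-1,3,0,0,0],[-1,6,0,0,0],[-1,9,0,0,0],[-1,12,0,0,0],[-1,15,0,0,0],[-1,18,0,0,0],[-1,21,0,0,0],[-1,24,0,0,0],[-1,26,0,0,0],[-1,28,0,0,0],[-1,28,0,0,0]]'
python3 goal.py -.021 -.048 .009; python3 look.py scene wrist
python3 - <<'E'
import numpy as np,cv2
a=np.load("last_wrist.npy");b=np.load("last_scene.npy")
cv2.imwrite("pics/w2.png",np.hstack([cv2.resize(b[230:380,200:400],(400,300)),cv2.resize(a,(400,300))])[:,:,::-1])
E
```

```text
time: 4.3
tool_pos: [0.491, 0.1431, 0.1867]
tool_rot: [-3.142, -0.0, -0.299]
contact_force: [-0.6, -0.1, -0.1]
opening: 0.0002
grip_force: 0.0
t 4.3 tcp [0.491  0.1431 0.1867] rot [-3.142 -0.    -0.299] F [-0.6 -0.1 -0.1] tip mat [-0.0392 -0.0476] tipz 0.0087 open 0.0002 q6 2.0
dx,dy,dz mm 18.2 0.4 -0.3 roll -0.0004
scene
amber px (336.1846008300781, 381.0230407714844) mat xy [ 0.0905 -0.0748] size [0.0212 0.0238] ang 42.82685852050781 world [0.6069 0.0788]
amber px (293.0, 316.0) mat xy [-0.016  -0.0604] size [0.0188 0.0243] ang 52.19834899902344 world [0.5094 0.1239]
amber px (389.79010009765625, 302.4889831542969) mat xy [0.0525 0.0536] size [0.0229 0.043 ] ang 3.1916399002075195 world [0.6085 0.2127]
amber px (304.3031311035156, 295.58099365234375) mat xy [-0.0306 -0.0292] size [0.0169 0.0536] ang 76.0724868774414 world [0.5047 0.1581]
amber px (262.26068115234375, 268.9371032714844) mat xy [-0.1016 -0.0483] size [0.0517 0.0173] ang 66.22105407714844 world [0.4312 0.1607]
wrist
amber px (271.0, 387.0) mat xy [-0.0741 -0.0234] size [0.0054 0.1861] ang 0.011000299826264381 world [0.4648 0.1765]
amber px (337.3451843261719, 330.5199279785156) mat xy [-0.0498 -0.0498] size [0.0324 0.003 ] ang 1.1462018489837646 world [0.4802 0.1441]
amber px (315.5, 330.5) mat xy [-0.0498 -0.0414] size [0.0028 0.0324] ang 89.53728485107422 world [0.4827 0.1521]
amber px (369.0, 244.5) mat xy [-0.0152 -0.0613] size [0.0212 0.0137] ang 1.8878591060638428 world [0.5099 0.1229]
amber px (284.6954345703125, 244.44805908203125) mat xy [-0.0152 -0.0304] size [0.0093 0.0211] ang 88.03616333007812 world [0.519  0.1525]
amber px (55.14738845825195, 42.782257080078125) mat xy [0.0532 0.0429] size [0.0247 0.0182] ang 9.079131126403809 world [0.606  0.2024]
```

View pics/w2.png

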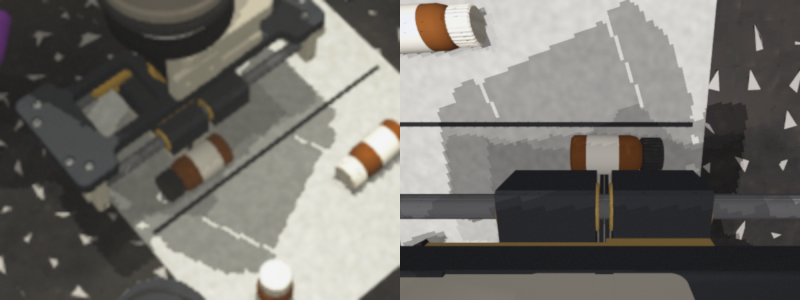

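The pictures show vial_b rolling squarely ahead of the fingers, at wrist-crop (605,153), with the line at row 124. It is about 16 mm short of the line. I'll continue slowly and retreat before measuring.

```bash
python3 -m crank '[[-1,2,0,0,0],[-1,4,0,0,0],[-1,6,0,0,0],[-1,8,0,0,0],[-1,9,0,0,0],[-1,10,0,0,0],[-1,11,0,0,0],[-1,12,0,0,0],[-1,12,0,0,0],[-1,12,0,0,0]]'
python3 goal.py -.021 -.048 .009
cat > wl.py <<'E'
# line and vial in the wrist view
from h import *
M=np.array([.5425,.177]);yaw=-.299;Rm=np.array([[np.cos(yaw),-np.sin(yaw)],[np.sin(yaw),np.cos(yaw)]])
c=cal("wrist");p,d=vision.read_camera("wrist");np.save("last_wrist.npy",p)
vs,us=np.mgrid[0:480:2,0:640:2];z=d[::2,::2];k=z>0
K,R,t=c;pc=np.linalg.inv(K)@np.stack([us[k]*z[k],vs[k]*z[k],z[k]]);w=(R.T@(pc-t[:,None])).T
q=(w[:,:2]-M)@Rm;h=w[:,2]
import sys
y0=float(sys.argv[1]);print("mat height",np.median(h[(abs(q[:,0])<.1)&(abs(q[:,1])<.1)&(h<.01)]).round(4))
for dy in(-.014,-.005,.005,.014):
    s=(abs(q[:,1]-y0-dy)<.004)&(abs(q[:,0])<.09)&(h>.018)&(h<.032)
    if s.sum()>5:
        x,hh=q[s,0],h[s];r=np.linalg.lstsq(np.c_[2*x,2*hh,np.ones(len(x))],x*x+hh*hh,rcond=None)[0]
        print(dy,"n",s.sum(),"top x",x[hh>hh.max()-.002].mean().round(4),"hmax",hh.max().round(4),"range",x.min().round(4),x.max().round(4),"fit",r[:2].round(4))
g=cv2.cvtColor(p,cv2.COLOR_RGB2GRAY)
bh=cv2.morphologyEx(g,cv2.MORPH_BLACKHAT,np.ones((25,1)));ys,xs=np.nonzero(bh>40);l=(ray("wrist",np.c_[xs,ys],.003,c)[:,:2]-M)@Rm;l=l[(abs(l[:,0])<.006)&(abs(l[:,1])<.1)]
print("line seen at",np.median(l[:,0]).round(4) if len(l) else None,len(l))
E
python3 wl.py -.048
```

```text
time: 5.23
tool_pos: [0.5021, 0.1397, 0.1867]
tool_rot: [3.142, -0.0, -0.299]
contact_force: [-0.3, 0.6, -0.2]
opening: 0.0007
grip_force: 0.0
t 5.2333 tcp [0.5021 0.1397 0.1867] rot [ 3.142 -0.    -0.299] F [-0.3  0.6 -0.2] tip mat [-0.0276 -0.0476] tipz 0.0087 open 0.0007 q6 1.99
dx,dy,dz mm 6.6 0.4 -0.3 roll -0.0003
mat height 0.0024
-0.014 n 256 top x -0.0043 hmax 0.026 range -0.0101 0.0063 fit [-0.0034  0.0174]
-0.005 n 276 top x -0.0042 hmax 0.0272 range -0.0171 0.0064 fit [-0.0049  0.0141]
0.005 n 375 top x -0.0182 hmax 0.0318 range -0.0189 0.0064 fit [-0.007   0.0176]
0.014 n 293 top x -0.0042 hmax 0.0266 range -0.0099 0.0065 fit [-0.0039  0.0158]
line seen at 0.0001 2408
```

Depth puts vial_b's axis at x ≈ -4.5 mm, square to the line, and the wrist camera sees the line at 0.1 mm, as calibrated. I'll push 4 mm more, back off and check.

```bash
python3 -m crank '[[-1,1,0,0,0],[-1,2,0,0,0],[-1,3,0,0,0],[-1,4,0,0,0],[-1,4,0,0,0],[-1,4,0,0,0],[-1,0,0,0,0],[-1,-10,0,0,0],[-1,-20,0,0,0],[-1,-20,0,0,0],[-1,-20,0,0,0]]'
python3 goal.py -.021 -.048 .009;python3 wl.py -.048; python3 look.py top
```

```text
time: 6.2
tool_pos: [0.4821, 0.1459, 0.1868]
tool_rot: [3.141, 0.001, -0.298]
contact_force: [0.8, -1.1, -0.6]
opening: 0.0004
grip_force: 0.0
t 6.2 tcp [0.4821 0.1459 0.1868] rot [ 3.141e+00  1.000e-03 -2.980e-01] F [ 0.8 -1.1 -0.6] tip mat [-0.0485 -0.0475] tipz 0.0088 open 0.0004 q6 2.01
dx,dy,dz mm 27.5 0.6 -0.2 roll 0.0007
mat height 0.0024
-0.014 n 328 top x -0.0008 hmax 0.0264 range -0.0112 0.0101 fit [-0.0008  0.0151]
-0.005 n 375 top x -0.0006 hmax 0.0267 range -0.0379 0.0101 fit [-0.0038  0.0119]
0.005 n 423 top x -0.0392 hmax 0.0319 range -0.0397 0.0101 fit [-0.0158  0.015 ]
0.014 n 375 top x -0.0005 hmax 0.0265 range -0.0112 0.0101 fit [-0.0007  0.0145]
line seen at 0.0003 2630
top
amber px (349.3536376953125, 161.68292236328125) mat xy [0.0522 0.0505] size [0.0204 0.039 ] ang 4.050316333770752 world [0.6072 0.2099]
```

vial_b sits 0.7 mm from the line and parallel to it. I lift and go round behind vial_a.

```bash
python3 -m crank '[[-1,0,0,-35,0],[-1,0,0,-70,0],[-1,0,0,-95,0],[-1,20,-10,-95,0],[-1,55,-30,-95,0],[-1,90,-55,-95,0],[-1,125,-80,-95,0],[-1,150,-99,-95,0],[-1,153,-99,-95,0],[-1,153,-99,-95,0]]'
python3 goal.py .105 .052 .009; python3 look.py scene wrist
python3 - <<'E'
import numpy as np,cv2
a=np.load("last_wrist.npy");b=np.load("last_scene.npy")
cv2.imwrite("pics/w3.png",np.hstack([cv2.resize(b[200:420,180:473],(400,300)),cv2.resize(a,(400,300))])[:,:,::-1])
E
```

```text
time: 7.13
tool_pos: [0.6596, 0.1951, 0.2803]
tool_rot: [3.141, 0.0, -0.299]
contact_force: [0.4, -0.4, -0.7]
opening: 0.0005
grip_force: 0.0
t 7.1333 tcp [0.6596 0.1951 0.2803] rot [ 3.141  0.    -0.299] F [ 0.4 -0.4 -0.7] tip mat [0.1066 0.0518] tipz 0.1023 open 0.0005 q6 2.05
dx,dy,dz mm -1.6 -0.2 93.3 roll -0.0002
scene
amber px (336.1846008300781, 381.0230407714844) mat xy [ 0.0905 -0.0748] size [0.0212 0.0238] ang 42.82685852050781 world [0.6069 0.0788]
amber px (308.148681640625, 318.10809326171875) mat xy [-0.0005 -0.0469] size [0.0421 0.0235] ang 89.24249267578125 world [0.5282 0.1323]
amber px (405.0189514160156, 265.21356201171875) mat xy [0.0228 0.1117] size [0.0404 0.0092] ang 88.84066772460938 world [0.5972 0.2771]
wrist
amber px (276.51171875, 387.01934814453125) mat xy [0.0076 0.0851] size [0.308  0.0096] ang 89.82894897460938 world [0.5748 0.2561]
amber px (337.3451843261719, 330.5199279785156) mat xy [0.047  0.0459] size [0.0527 0.0049] ang 1.1402409076690674 world [0.6009 0.207 ]
amber px (315.5, 330.5) mat xy [0.047  0.0596] size [0.0045 0.0527] ang 89.75979614257812 world [0.6049 0.2201]
amber px (542.8809814453125, 275.51812744140625) mat xy [ 0.0834 -0.0779] size [0.0193 0.0238] ang 55.783546447753906 world [0.5992 0.078 ]
amber px (517.0689086914062, 257.82757568359375) mat xy [ 0.0948 -0.0612] size [0.0083 0.0199] ang 55.20909881591797 world [0.6151 0.0906]
```

View pics/w3.png

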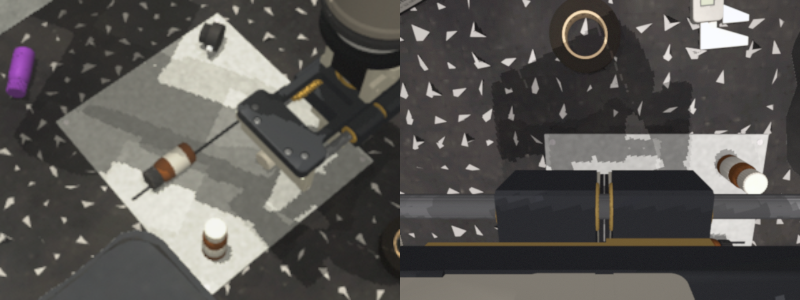

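vial_b lies on the line at scene crop (168,167). The standing vial is untouched at (214,240), with the gripper clear of it. From here the wrist camera faces away from vial_a, so I'll make a half turn at height so that it looks toward the line.

```bash
python3 -m crank '[[-1,-1,0,0,-0.12],[-1,-1,0,0,-0.24],[-1,-1,0,0,-0.36],[-1,-1,0,0,-0.48],[-1,-1,0,0,-0.6],[-1,-1,0,0,-0.72],[-1,-1,0,0,-0.84],[-1,-1,0,0,-0.96],[-1,-1,0,0,-1.08],[-1,-1,0,0,-1.2],[-1,-1,0,0,-1.32],[-1,-1,0,0,-1.44]]'
python3 -m crank '[[-1,0,0,0,-0.12],[-1,0,0,0,-0.24],[-1,0,0,0,-0.36],[-1,0,0,0,-0.48],[-1,0,0,0,-0.6],[-1,0,0,0,-0.72],[-1,0,0,0,-0.84],[-1,0,0,0,-0.96],[-1,0,0,0,-1.08],[-1,0,0,0,-1.2],[-1,0,0,0,-1.32],[-1,0,0,0,-1.44]]'
python3 -m crank '[[-1,0,0,0,-0.12],[-1,0,0,0,-0.24],[-1,0,0,0,-0.262],[-1,0,0,0,-0.262],[-1,0,0,0,-0.262]]'
python3 goal.py .105 .052 .009; python3 wl.py .052; python3 look.py wrist
```

```text
time: 8.23
tool_pos: [0.6562, 0.195, 0.2824]
tool_rot: [-3.141, 0.0, 1.147]
contact_force: [0.6, -0.5, 0.5]
opening: 0.0003
grip_force: 0.0
time: 9.23
tool_pos: [0.6562, 0.195, 0.2825]
tool_rot: [-3.141, -0.0, 2.587]
contact_force: [0.7, 0.4, -0.9]
opening: 0.0006
grip_force: 0.0
time: 9.65
tool_pos: [0.6569, 0.1952, 0.2822]
tool_rot: [-3.142, 0.0, 2.839]
contact_force: [-0.2, -0.5, -0.4]
opening: 0.0004
grip_force: 0.0
t 9.65 tcp [0.6569 0.1952 0.2822] rot [-3.142  0.     2.839] F [-0.2 -0.5 -0.4] tip mat [0.1039 0.0511] tipz 0.1042 open 0.0004 q6 -1.09
dx,dy,dz mm -1.0 0.9 95.2 roll 3.1384
mat height 0.0024
-0.014 n 126 top x 0.0532 hmax 0.0269 range 0.043 0.0628 fit [0.0531 0.0155]
-0.005 n 156 top x 0.0525 hmax 0.0269 range 0.042 0.0628 fit [0.0525 0.0146]
0.005 n 157 top x 0.0514 hmax 0.0269 range 0.042 0.0629 fit [0.052  0.0146]
0.014 n 136 top x 0.0515 hmax 0.0267 range 0.041 0.0629 fit [0.0516 0.0147]
line seen at 0.0003 1638
wrist
amber px (104.45085144042969, 220.01565551757812) mat xy [ 0.0906 -0.0767] size [0.024  0.0183] ang 24.958555221557617 world [0.6065 0.077 ]
amber px (132.50173950195312, 209.56576538085938) mat xy [ 0.0843 -0.0596] size [0.0198 0.0079] ang 22.193763732910156 world [0.6055 0.0952]
amber px (299.99346923828125, 155.65560913085938) mat xy [0.0532 0.0385] size [0.0224 0.0129] ang 3.4221394062042236 world [0.6047 0.1981]
amber px (353.4473876953125, 152.38198852539062) mat xy [0.0514 0.0687] size [0.0221 0.0086] ang 4.072348117828369 world [0.6119 0.2275]
amber px (107.88619232177734, 55.158058166503906) mat xy [-0.0002 -0.0634] size [0.0223 0.0148] ang 3.1876320838928223 world [0.5236 0.1165]
amber px (168.0, 53.5) mat xy [-0.0006 -0.0313] size [0.016  0.0224] ang 89.90647888183594 world [0.5327 0.1473]
```

vial_a's axis is at x = 52.3 mm, with its body centred at y ≈ 52 mm and tilted about 3°. Next I descend and push.

```bash
python3 -m crank '[[-1,0,1,30,0],[-1,0,1,60,0],[-1,0,1,85,0],[-1,0,1,94,0],[-1,0,1,94,0],[-1,0,1,94,0],[-1,0,1,94,0]]'
python3 goal.py .023 .052 .009
```

```text
time: 10.33
tool_pos: [0.6584, 0.1965, 0.1897]
tool_rot: [3.14, 0.003, 2.842]
contact_force: [0.1, 0.3, -0.1]
opening: 0.0004
grip_force: 0.0
t 10.3333 tcp [0.6584 0.1965 0.1897] rot [3.140e+00 3.000e-03 2.842e+00] F [ 0.1  0.3 -0.1] tip mat [0.105  0.0528] tipz 0.0117 open 0.0004 q6 -1.09
dx,dy,dz mm 82.0 -0.8 2.7 roll 3.1414
```

```bash
python3 -m crank '[[-1,4,-1,2,0],[-1,8,-1,2,0],[-1,12,-1,2,0],[-1,16,-1,2,0],[-1,20,-1,2,0],[-1,24,-1,2,0],[-1,27,-1,2,0],[-1,30,-1,2,0],[-1,33,-1,2,0],[-1,36,-1,2,0],[-1,39,-1,2,0],[-1,42,-1,2,0]]'
python3 goal.py .023 .052 .009;python3 wl.py .052
```

```text
time: 11.33
tool_pos: [0.617, 0.2078, 0.1857]
tool_rot: [-3.142, 0.0, 2.843]
contact_force: [-0.1, 0.3, 0.8]
opening: 0.0005
grip_force: 0.1
t 11.3333 tcp [0.617  0.2078 0.1857] rot [-3.142  0.     2.843] F [-0.1  0.3  0.8] tip mat [0.0621 0.0514] tipz 0.0077 open 0.0005 q6 -1.06
dx,dy,dz mm 39.1 0.6 -1.3 roll 3.1418
mat height 0.0024
-0.014 n 261 top x 0.0389 hmax 0.0265 range 0.0284 0.0439 fit [0.0383 0.0168]
-0.005 n 294 top x 0.0388 hmax 0.0269 range 0.0282 0.0511 fit [0.0396 0.0142]
0.005 n 365 top x 0.0523 hmax 0.0315 range 0.0276 0.0531 fit [0.0409 0.0176]
0.014 n 298 top x 0.0378 hmax 0.0263 range 0.027 0.0437 fit [0.0375 0.0159]
line seen at -0.0001 3001
```

```bash
python3 -m crank '[[-1,3,0,-1,0],[-1,6,0,-1,0],[-1,9,0,-1,0],[-1,12,0,-1,0],[-1,15,0,-1,0],[-1,18,0,-1,0],[-1,21,0,-1,0],[-1,24,0,-1,0],[-1,27,0,-1,0],[-1,29,0,-1,0],[-1,31,0,-1,0],[-1,31,0,-1,0]]'
python3 -m crank '[[-1,0,0,0,0]]'
python3 goal.py .023 .052 .009;python3 wl.py .052
```

```text
time: 12.38
tool_pos: [0.5873, 0.217, 0.1867]
tool_rot: [-3.141, -0.0, 2.843]
contact_force: [-0.1, 0.7, 0.3]
opening: 0.0004
grip_force: 0.0
time: 12.47
tool_pos: [0.5876, 0.2169, 0.1867]
tool_rot: [-3.142, 0.0, 2.843]
contact_force: [0.5, -0.1, -0.4]
opening: 0.0005
grip_force: 0.0
t 12.4667 tcp [0.5876 0.2169 0.1867] rot [-3.142  0.     2.843] F [ 0.5 -0.1 -0.4] tip mat [0.0314 0.0514] tipz 0.0087 open 0.0005 q6 -1.04
dx,dy,dz mm 8.4 0.6 -0.3 roll 3.1419
mat height 0.0024
-0.014 n 289 top x 0.0071 hmax 0.0263 range -0.0034 0.0135 fit [0.0068 0.0158]
-0.005 n 322 top x 0.0069 hmax 0.0271 range -0.0042 0.0205 fit [0.0077 0.0134]
0.005 n 377 top x 0.0216 hmax 0.0316 range -0.005 0.0222 fit [0.0092 0.0169]
0.014 n 308 top x 0.0058 hmax 0.0269 range -0.0056 0.0149 fit [0.0055 0.0152]
line seen at -0.0002 1722
```

```bash
python3 -m crank '[[-1,2,0,0,0],[-1,4,0,0,0],[-1,5,0,0,0],[-1,6,0,0,0],[-1,7,0,0,0],[-1,7.5,0,0,0],[-1,7.5,0,0,0],[-1,7.5,0,0,0],[-1,2,0,0,0],[-1,-8,0,0,0],[-1,-20,0,0,0],[-1,-20,0,0,0]]'
python3 -m crank '[[-1,0,0,-30,0],[-1,0,0,-65,0],[-1,0,0,-100,0],[-1,0,0,-100,0],[-1,0,0,-100,0]]'
python3 wl.py .052; python3 wl.py -.048; python3 look.py scene wrist
python3 - <<'E'
import numpy as np,cv2
a=np.load("last_wrist.npy");b=np.load("last_scene.npy")
cv2.imwrite("pics/w4.png",np.hstack([cv2.resize(b[200:420,180:473],(400,300)),cv2.resize(a,(400,300))])[:,:,::-1])
E
```

```text
time: 13.52
tool_pos: [0.6087, 0.2102, 0.1869]
tool_rot: [3.141, 0.002, 2.842]
contact_force: [-0.8, -0.3, -0.3]
opening: 0.0005
grip_force: 0.0
time: 13.93
tool_pos: [0.607, 0.2111, 0.2892]
tool_rot: [3.139, 0.004, 2.843]
contact_force: [0.2, 0.6, -1.5]
opening: 0.0
grip_force: 0.0
mat height 0.0024
-0.014 n 139 top x 0.0011 hmax 0.0268 range -0.009 0.0112 fit [0.0012 0.015 ]
-0.005 n 140 top x 0.0009 hmax 0.0266 range -0.0101 0.0113 fit [0.0008 0.0145]
0.005 n 150 top x -0.0001 hmax 0.0268 range -0.0102 0.0112 fit [0.0002 0.0145]
0.014 n 137 top x -0.0007 hmax 0.0269 range -0.0784 0.0101 fit [-0.036  -0.0038]
line seen at -0.0004 804
mat height 0.0024
-0.014 n 178 top x 0.0822 hmax 0.0319 range -0.0105 0.0898 fit [0.0405 0.0215]
-0.005 n 138 top x -0.0017 hmax 0.0268 range -0.0115 0.0097 fit [-0.0007  0.0146]
0.005 n 142 top x -0.0009 hmax 0.0268 range -0.0116 0.0096 fit [-0.0008  0.0145]
0.014 n 137 top x -0.0009 hmax 0.0269 range -0.0116 0.0097 fit [-0.0007  0.0147]
line seen at -0.0002 824
scene
amber px (336.1846008300781, 381.0230407714844) mat xy [ 0.0905 -0.0748] size [0.021
[... 505 characters left out ...]
022094726562 world [0.6603 0.1888]
amber px (142.97332763671875, 287.69940185546875) mat xy [ 0.08   -0.0604] size [0.0194 0.0074] ang 38.45035934448242 world [0.6012 0.0957]
amber px (296.10400390625, 159.0597381591797) mat xy [0.0013 0.0354] size [0.0222 0.0129] ang 3.2898659706115723 world [0.5542 0.2105]
amber px (349.02142333984375, 156.1475067138672) mat xy [-0.0004  0.0658] size [0.0222 0.0092] ang 3.654212236404419 world [0.5615 0.24  ]
amber px (180.0, 155.5) mat xy [-0.0008 -0.0311] size [0.022 0.016] ang 2.100278377532959 world [0.5326 0.1475]
amber px (123.42753601074219, 155.40931701660156) mat xy [-0.0011 -0.0635] size [0.0145 0.0217] ang 86.99775695800781 world [0.5227 0.1166]
```

View pics/w4.png

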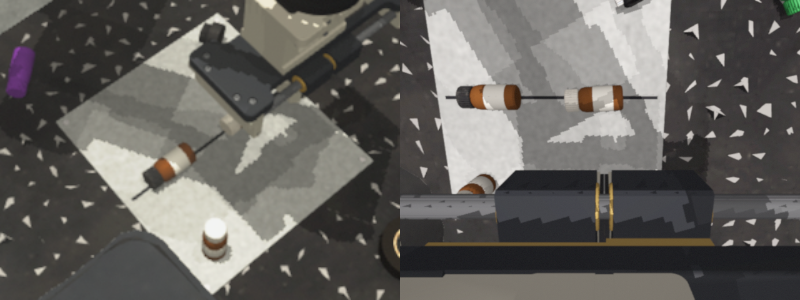

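The wrist crop shows both vials end to end on the line, at (490,97) and (597,97). Each is within 1 mm of the line and within 0.06 rad of it. The standing vial is unmoved and the gripper is clear, so I'm handing in.

```bash
python3 -c "
from cell import ticket
print(ticket.hand_in())"
```

```text
the job is handed in; nothing more can be done
None
```

Both vials were rolled onto the line one after the other, vial_b then vial_a; each measured within about 1 mm of it and about 0.06 rad or less off parallel. The standing vial and lens mount were left alone, and the job was handed in at about 14 s; the hand-in returned no verdict.

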